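Empty the button tester's tray, then hold its gate slide at the mark

ROBOT

A 6-joint arm with a two-finger parallel gripper is mounted at the origin on the work surface. World frame = base frame: x ahead of the robot, y to its left, z up, the work surface at z = 0. Lengths are in m, angles in rad, forces in N, time in s.
With the tool pointing down it reaches from about 0.275 to 0.875 m from the base axis. Payload 12.5 kg.
Tool frame: the origin (TCP) lies at the very end of the fingers, on their centre line; the grasp point (between the pads) lies 19 mm behind it; z points along the fingers, y is the line along which they close (so a half turn about z gives the same grasp; the last joint's range is limited). The gripper opens to 85 mm and grips with 20 to 120 N. Pads are 22 mm wide; open, the fingers measure 114 mm over their backs; the gripper's body (76 mm by 85 mm) begins 54 mm behind the grasp point. The pads swing forward as they close: fully open they stand 13 mm farther back than shut.
Start: joints at [-1.322, 0.351, 1.652, -0, 1.139, -0.085], TCP at [0.18, -0.52, 0.231] pointing down, gripper open.
Joint ranges: [-2.75, 2.75], [-0.79, 2.1], [0.01, 2.65], [-1.57, 4.71], [0.07, 3.14], [-2.87, 2.87]. Speed limits (rad/s): [2.22, 2.22, 2.79, 3.14, 3.14, 3.14].

INTERFACE

Orientations are given as a 3x3 rotation matrix whose columns are the frame's x, y, z axes.
In Python, from bench import manip gives the robot as it stands. Calls block until the motion is done:
- manip.move_ptp(position, orientation): joint-space move of the TCP to a pose.
- manip.move_l(position, attitude=None, max_speed=0.15): straight line of the TCP; attitude=None keeps the orientation; max_speed is the mean speed in m/s.
- manip.move_j(angles): joint-space move.
- manip.set_gripper(opening, effort=None): opening from 0.0 (shut) to 1.0 (fully open); effort is the grip in N (None keeps the last); returns when the fingers have stopped.
- manip.dwell(seconds).
- manip.inverse_kinematics(position, orientation): joint angles nearest the present ones, or None.
- manip.grab_frame(name): name is "side" or "top" or "wrist"; returns (picture, depth): 480x640x3 uint8, red, green, blue; 480x640 float32, m along the optical axis (not along the pixel's ray), 0 where there is no reading.
- manip.get_calibration(name): a dict with "camera_matrix" (3x3 intrinsics, pixels), "R" (3x3) and "t" (3): a world point X has camera coordinates R X + t. Camera axes: x right, y down, z forward; pixel columns grow to the right and rows downward; lengths in m; the calibration is good to about 2 mm. A picture is of the moment at which its call begins: read the wrist's pose just before it. get_calibration takes no time and is no camera call; for the wrist camera it gives the pose at the moment of the call.
A pose or a line that the arm cannot do raises manip.Unreachable and nothing moves.
- manip.sign_off(): hands the job in; it is judged then, once.
Trained networks look in the newest picture that a camera, given by its name, has taken for a name from the list of things; names that differ only in an ending like _2 or _b are one class to them, and where a whole thing is asked for, a point or a joint stands for the part that bears it (a point fixed in the world has none). Each returns a list of dicts, best first, with "confidence" (0 to 1); they miss things now and then, are a little off and sometimes report something else, mostly with a low value. They report only what shows in the picture. A call takes as long as a camera call. They do not tell look-alikes from the thing itself.
- manip.look_for(camera, name): "at" ([x, y, z] in m, in world coordinates, good to about 4 mm: the middle of the surface that is visible of it).
Readings, each from a call of its own:
- manip.current_time(): time.
- manip.current_qpos(): joint angles.
- manip.current_joint_vel(): joint speeds.
- manip.current_joint_torque(): joint torques, N m.
- manip.current_ee_pos(): TCP position.
- manip.current_tcp_rot(): TCP orientation.
- manip.current_force(): force on the tool from outside, world axes, zero at the start.
- manip.current_ft_torque(): the same for the moment, N m.
- manip.current_grip_width(): opening from 0.0 (shut) to 1.0 (fully open).
- manip.current_grip_force(): force on a finger pad.
Only numpy, scipy, OpenCV 4.12 (cv2) and the standard library are available. Lean on these libraries where they do the work, as an engineer would, in place of code of your own. Each camera call takes 0.05 s, during which the arm holds its last target. There are 200 camera calls.

TASK

Empty the tester's catch tray by putting the push button and the white spacer block into the open tote. Only once both are in the tote, pull the tester's spring-return gate slide out by its upright paddle until its pointer lines up with the steel index mark beside the rail, and finish while still holding it steady there, since it springs shut when let go. Leave the soldering iron stand and the two test probes as they are.

Things in the scene. Friction and masses are not known exactly. Their poses are not given: they have to be found in the camera images.
- tester: Grey button tester, fixed on the cork board. Origin on the board's top (z = 12 mm), 100 mm in front of the housing's front face; x points to the housing, the robot's side is -x. Housing: x 100 to 240, y -155 to 155 mm, 70 high, open hopper on its back half up to 105. Gate rail at front right: x -90 to 100, y -128 to -72, 30 high, with the slide on it.
- tray_in (a point): Centre of the inner floor of the tester's black plastic catch tray, in front of the housing on the left. Tray outside 145 mm (tester x) by 200 (tester y), walls 3 thick and 18 high; this floor is 3 mm above the board. Axes as the tester's.
- button_mid (a point): Clear polycarbonate arcade push button standing on its flange in the catch tray: flange 34 mm diameter and 5 thick at the bottom, straight round barrel 27 diameter above it, 32 high in all (plus a small terminal 3 high on top), 30 g. The point is on its axis, 16 mm above its underside; z up along the axis.
- spacer_mid (a point): White nylon spacer block in the catch tray, 40 mm long (its x) by 24 wide (its y) by 30 high (its z), 40 g. The point is its centre, 15 mm above its underside. Room for fingers on its two long faces. Button and spacer lie side by side along the tester's y, at least 70 mm between centres; which one is on which side varies.
- tote: Open grey plastic tote standing on the cork board, to the left or right of the tester: outside 200 (x) by 150 (y) by 65 (z) mm, walls and floor 4 to 5 thick, 0.6 kg, loose. Origin at the centre of its underside.
- slide (a joint): How far the gate slide is pulled out, in m: 0 = shut (as it starts), grows as it is pulled towards the tester's -x, stop at 0.08. The spring pulls it shut with about 5.5 N at 0, rising by 1.1 N per 10 mm.
- slide_grip (a point): Grip point of the gate slide's upright black paddle: 16 mm thick along the tester's x (the pull direction), 36 wide along y; its top is 21 mm above this point, its foot 24 below, on a steel carriage 50 (x) by 40 (y). When shut: tester x 0, y -100, 66 mm above the board. Moves with the slide; axes as the tester's.
- slide_pointer (a point): Tip of the small steel pointer that sticks out of the carriage's right side (tester -y), 4 mm wide, directly beside the middle of the paddle (same tester x as slide_grip, 35 mm to its -y). Moves with the slide; axes as the tester's.
- mark_top (a point): Top of the steel index mark, an upright blade 4 mm thick (tester x) by 12 wide on a small dark foot, fixed on the board just right of the gate rail, level with the pointer, 42 mm above the board. Its place along the pull varies: the pointer must travel 38 to 60 mm to line up with it in tester x. Axes as the tester's.
- iron_stand: Bystander: soldering iron stand, brass holder on a dark steel foot 100 by 70 mm, 95 high, loose, on the opposite side of the tester from the tote. Origin at the centre of its underside.
- probe_a: Bystander: red plastic test probe with a steel tip, 113 mm long, 11 high, lying on the board in front of the tester on the robot's side. Origin near the middle of its underside, x towards its tip.
- probe_b: Bystander: second red test probe, the same, farther to the right (-y).
- button: The push button as a body, origin at the centre of its underside.
- spacer: The spacer block as a body, origin at the centre of its underside.
Not all that is in view belongs to the job. What is shaped like the spacer but orange or turquoise is not meant.

How it is judged:
On the way, in this order (a step that is already met when the one before it is completed fails the run):
1. button and spacer are both in the tote and let go, the gate slide still shut (x of button_mid in the frame of tote between -0.097 and 0.097 m and y of button_mid in the frame of tote between -0.072 and 0.072 m and z of button_mid in the frame of tote between 0 and 0.065 m and x of spacer_mid in the frame of tote between -0.097 and 0.097 m and y of spacer_mid in the frame of tote between -0.072 and 0.072 m and z of spacer_mid in the frame of tote between 0 and 0.065 m and angle between tote's own z axis and vertical below 0.15 rad and contact force between the fingers and button below 0.1 N and contact force between the fingers and spacer below 0.1 N and value of joint slide below 0.015 m), for 0.2 s.
2. the gate slide is held by the fingers with its pointer at the mark (x of slide_pointer in the frame of mark_top between -0.005 and 0.005 m and contact force between the fingers and slide above 2 N and velocity of joint slide between -0.01 and 0.01 m/s), for 0.5 s.
At the end, for the whole second after the job is handed in: The robot's fingers hold the gate slide still with its pointer within 5 mm of the index mark along the pull (fingers pressing on it with more than 2 N, no loose thing touching it), while the button and the spacer block lie at rest inside the upright tote, below its rim (all of step 2 and x of button_mid in the frame of tote between -0.097 and 0.097 m and y of button_mid in the frame of tote between -0.072 and 0.072 m and z of button_mid in the frame of tote between 0 and 0.065 m and x of spacer_mid in the frame of tote between -0.097 and 0.097 m and y of spacer_mid in the frame of tote between -0.072 and 0.072 m and z of spacer_mid in the frame of tote between 0 and 0.065 m and angle between tote's own z axis and vertical below 0.15 rad and contact force between slide and button below 0.3 N and contact force between slide and spacer below 0.3 N and contact force between slide and tote below 0.3 N and contact force between slide and iron_stand below 0.3 N and contact force between slide and probe_a below 0.3 N and contact force between slide and probe_b below 0.3 N and linear speed of each of button, spacer below 0.02 m/s); the arm keeps its last pose, push and grip.
It fails at once if the gate slide is pulled more than 15 mm before both parts are in the tote (value of joint slide above 0.015 m and not ((x of button_mid in the frame of tote between -0.097 and 0.097 m and y of button_mid in the frame of tote between -0.072 and 0.072 m and z of button_mid in the frame of tote between 0 and 0.065 m and x of spacer_mid in the frame of tote between -0.097 and 0.097 m and y of spacer_mid in the frame of tote between -0.072 and 0.072 m and z of spacer_mid in the frame of tote between 0 and 0.065 m and angle between tote's own z axis and vertical below 0.15 rad))).
It fails at once if the soldering iron stand is moved more than 30 mm or tipped (distance of iron_stand from where it was at the start of the episode above 0.03 m or angle between iron_stand's own z axis and vertical above 0.4 rad).
It fails at once if a test probe is moved more than 30 mm (distance of any of probe_a, probe_b from where it was at the start of the episode above 0.03 m).
It also fails if it takes over 69 s, if anything falls off the work surface, if the arm or the gripper's body presses on something with over 40 N, if the wrist force passes 120 N, or if a joint passes its speed limit or range.

## Working session

There is one attempt and no reset: what is moved stays moved. The work goes in short steps, each a Python script; the robot and the scene stay as the last script left them, time stands still between calls to the robot, and variables do not carry over. Pictures are saved under pics/ and viewed, at most 10 in all, crops included, and the job is handed in when it is done.

```bash
mkdir -p pics; ls; python3 - <<'E'
from bench import manip as m
import cv2,numpy as np
for c in("top","side"):
    p,d=m.grab_frame(c); cv2.imwrite(f"pics/{c}0.png",p[...,::-1]); np.savez(f"{c}0.npz",p=p,d=d)
    k=m.get_calibration(c); print(c,np.round(k["camera_matrix"],1).tolist(),np.round(k["R"],3).tolist(),np.round(k["t"],3).tolist())
    for n in["tester","button","spacer","tote","slide_grip","slide","mark_top","slide_pointer","iron_stand","probe_a","tray_in"]:
        try:
            for r in m.look_for(c,n)[:3]:
                X=np.array(r["at"]);q=k["camera_matrix"]@(k["R"]@X+k["t"]);print(n,np.round(X,3),round(r["confidence"],2),np.round(q[:2]/q[2]))
        except Exception as e: print(n,e)
print(m.current_time())
E
```

```text
pics
top [[504.0, 0.0, 318.0], [0.0, 504.0, 241.9], [0.0, 0.0, 1.0]] [[0.023, -0.999, 0.03], [-0.982, -0.028, -0.186], [0.186, -0.025, -0.982]] [-0.029, 0.484, 1.018]
tester [0.683 0.058 0.078] 0.69 [285. 146.]
button [0.606 0.051 0.045] 0.6 [288. 186.]
spacer [0.27  0.317 0.028] 0.85 [152. 342.]
spacer [0.573 0.141 0.047] 0.81 [245. 199.]
spacer [0.262 0.222 0.03 ] 0.52 [199. 347.]
tote [ 0.495 -0.351  0.014] 0.86 [470. 244.]
tote [0.602 0.05  0.046] 0.69 [288. 188.]
slide_grip [ 0.59  -0.062  0.058] 0.94 [340. 193.]
slide [ 0.596 -0.058  0.055] 0.84 [338. 191.]
mark_top [0.602 0.052 0.044] 0.43 [287. 188.]
slide_pointer [ 0.592 -0.057  0.055] 0.92 [338. 192.]
slide_pointer [ 0.498 -0.351  0.014] 0.7 [470. 243.]
iron_stand [0.493 0.326 0.034] 0.6 [156. 235.]
probe_a [ 0.373 -0.158  0.02 ] 0.81 [382. 298.]
probe_a [0.378 0.091 0.022] 0.69 [265. 292.]
tray_in [0.679 0.056 0.082] 0.55 [286. 148.]
tray_in [ 0.375 -0.154  0.021] 0.4 [381. 297.]
side [[509.2, 0.0, 327.0], [0.0, 509.2, 238.3], [0.0, 0.0, 1.0]] [[-0.992, -0.126, 0.014], [-0.078, 0.517, -0.852], [0.1, -0.847, -0.523]] [0.46, 0.115, 1.0]
tester [0.673 0.102 0.049] 0.97 [210. 278.]
spacer [0.578 0.152 0.041] 0.87 [253. 302.]
spacer [0.261 0.239 0.023] 0.8 [434. 363.]
spacer [0.261 0.334 0.028] 0.56 [438. 408.]
tote [ 0.487 -0.283  0.044] 0.8 [332. 195.]
slide_grip [ 0.594 -0.052  0.052] 0.31 [269. 237.]
slide [ 0.595 -0.051  0.051] 0.63 [269. 238.]
slide_pointer [ 0.596 -0.052  0.052] 0.79 [268. 237.]
iron_stand [0.5   0.339 0.03 ] 0.75 [273. 392.]
iron_stand [ 0.596 -0.05   0.057] 0.65 [268. 235.]
probe_a [0.379 0.108 0.023] 0.57 [366. 305.]
tray_in [0.673 0.103 0.056] 0.6 [209. 275.]
1.2
```

View pics/top0.png

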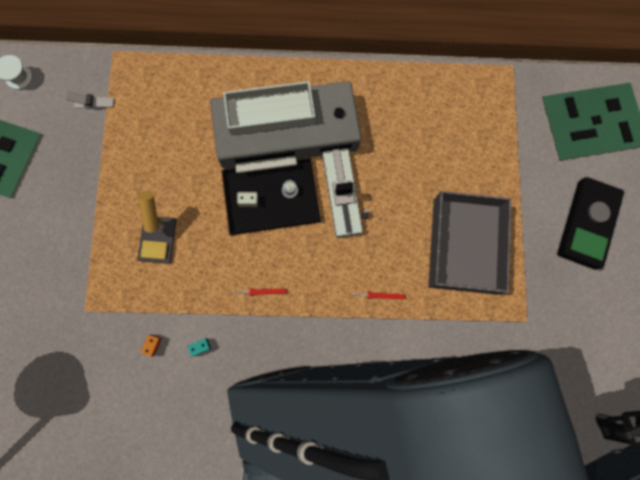

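View pics/side0.png

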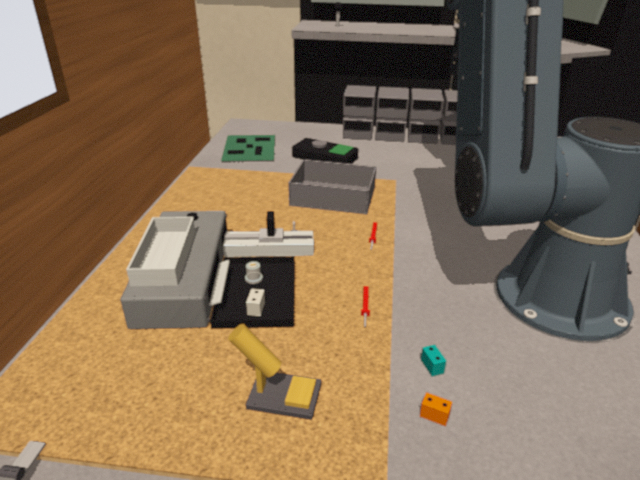

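Top view: candidates for the spacer are white (247,199) in the tray, orange (151,345) and turquoise (200,347). I choose the white one. The button is at (290,188) in the tray, the paddle at (344,188), the mark at about (365,215), the tote at (471,244) and the stand at (155,240). Next I take a close look with the wrist camera.

```bash
cat > h.py <<'E'
from bench import manip as m
import cv2,numpy as np
def down(a):
    "tool down, closing line (tool y) at world angle a"
    y=np.array([np.cos(a),np.sin(a),0]);z=np.array([0,0,-1.]);return np.c_[np.cross(y,z),y,z]
def shot(name,c="wrist"):
    k=m.get_calibration(c);p,d=m.grab_frame(c);cv2.imwrite(f"pics/{name}.png",p[...,::-1])
    np.savez(f"{name}.npz",p=p,d=d,K=k["camera_matrix"],R=k["R"],t=k["t"]);return k,p,d
def cloud(f):
    f=np.load(f);d=f["d"];v,u=np.mgrid[:480,:640];K=f["K"]
    P=np.stack([(u-K[0,2])/K[0,0]*d,(v-K[1,2])/K[1,1]*d,d],-1)
    W=(P-f["t"])@f["R"];W[d==0]=np.nan;return f["p"],W
def look(k,names,c="wrist"):
    for n in names:
        for r in m.look_for(c,n)[:3]:
            X=np.array(r["at"]);q=k["camera_matrix"]@(k["R"]@X+k["t"]);print(n,np.round(X,4),round(r["confidence"],2),np.round(q[:2]/q[2]))
E
python3 - <<'E'
from h import *
print(np.round(m.current_tcp_rot(),2).tolist())
q0=m.current_qpos()
for a in (0.13,0.13+np.pi,0.13+np.pi/2,.13-np.pi/2): print(a,m.inverse_kinematics([0.57,0.05,0.38],down(a)))
m.move_ptp([0.40,-0.15,0.38],down(.13+np.pi/2)) if m.inverse_kinematics([0.57,0.05,0.38],down(.13+np.pi/2)) is not None and abs(m.inverse_kinematics([0.57,0.05,0.38],down(.13+np.pi/2))[5])<2 else m.move_ptp([0.40,-0.15,0.38],down(.13-np.pi/2))
m.move_l([0.53,0.04,0.38])
print(m.current_time(),m.current_qpos(),m.get_calibration("wrist"))
k,p,d=shot("w1");look(k,["button","spacer","slide_grip","slide_pointer","mark_top","tray_in"])
E
```

```text
[[0.94, 0.33, 0.0], [0.33, -0.94, -0.0], [0.0, 0.0, -1.0]]
0.13 [ 6.13873663e-03  2.87450725e-01  1.37617227e+00 -4.44089210e-16
  1.47796966e+00 -1.23861263e-01]
3.271592653589793 None
1.7007963267948965 [ 6.13873663e-03  2.87450725e-01  1.37617227e+00 -4.44089210e-16
  1.47796966e+00 -1.69465759e+00]
-1.4407963267948967 [ 6.13873663e-03  2.87450725e-01  1.37617227e+00 -4.44089210e-16
  1.47796966e+00  1.44693506e+00]
4.6917 [-1.30733050e-02  2.04550298e-01  1.48156904e+00 -5.87181402e-05
  1.45535742e+00 -1.71326471e+00] {'camera_matrix': array([[336.41167623,   0.        , 316.92611956],
       [  0.        , 336.41167623, 232.82906958],
       [  0.        ,   0.        ,   1.        ]]), 'R': array([[-0.12963273,  0.9915609 ,  0.00152654],
       [ 0.95004357,  0.1237638 ,  0.28653053],
       [ 0.28392354,  0.03859401, -0.9580699 ]]), 't': array([ 0.02829578, -0.58741937,  0.37000089])}
button [0.6073 0.0496 0.0434] 0.85 [316. 238.]
button [ 0.5931 -0.059   0.0556] 0.72 [242. 222.]
button [0.5737 0.1361 0.045 ] 0.25 [377. 224.]
spacer [0.5733 0.1395 0.0466] 0.93 [380. 225.]
spacer [0.273  0.2152 0.0197] 0.85 [476.   5.]
spacer [0.2742 0.3187 0.029 ] 0.75 [557.  16.]
slide_grip [ 0.5934 -0.0619  0.0593] 0.56 [240. 223.]
slide_pointer [ 0.5955 -0.0572  0.0516] 0.9 [244. 223.]
mark_top [ 0.5509 -0.1114  0.0258] 0.74 [213. 185.]
mark_top [0.5002 0.319  0.0293] 0.48 [507. 189.]
mark_top [0.5707 0.1387 0.0453] 0.19 [380. 223.]
tray_in [0.6718 0.06   0.074 ] 0.82 [317. 287.]
```

```bash
python3 - <<'E'
from h import *
p,W=cloud("w1.npz")
c=p[150:300,190:430][...,::-1];cv2.imwrite("pics/w1c.png",cv2.resize(c,None,fx=3.3,fy=3.3,interpolation=cv2.INTER_CUBIC))
m1=W[...,2]
# spacer top
near=lambda x,y,r:np.hypot(W[...,0]-x,W[...,1]-y)<r
s=near(.573,.139,.04)&(m1>.036)&(m1<.055);A=W[s][:,:2].astype(np.float32);print("spacer",len(A),cv2.minAreaRect(A*1000),np.median(m1[s]))
s=near(.607,.05,.03)&(m1>.030)&(m1<.06);A=W[s];print("button",len(A),A.min(0),A.max(0),A.mean(0))
s=near(.595,-.06,.035)&(m1>.088-.006)&(m1<.115);A=W[s];print("paddle",len(A),cv2.minAreaRect(A[:,:2].astype(np.float32)*1000),np.median(m1[s]))
s=(m1>.078)&(m1<.086)&(W[...,0]>.6);A=W[s][:,:2];print("housing",len(A),cv2.minAreaRect(A.astype(np.float32)*1000))
s=near(.54,-.115,.03)&(m1>.045)&(m1<.06);A=W[s];print("mark",len(A),A.mean(0),cv2.minAreaRect(A[:,:2].astype(np.float32)*1000))
E
```

```text
spacer 466 ((575.97900390625, 138.3840789794922), (24.323854446411133, 40.26380157470703), 1.8682928085327148) 0.0447986020936568
button 293 [0.5898859  0.03510006 0.03007893] [0.6171657  0.06107764 0.05071839] [0.60157678 0.04804239 0.04577365]
paddle 402 ((592.5247192382812, -66.95307159423828), (16.144365310668945, 36.060462951660156), 9.839898109436035) 0.09807063885711596
housing 12811 ((741.459716796875, 60.92436981201172), (139.47361755371094, 308.14715576171875), 10.063434600830078)
mark 38 [ 0.55237014 -0.117114    0.05183551] ((552.610107421875, -117.50809478759766), (3.643608570098877, 11.736810684204102), 9.006338119506836)
```

View pics/w1c.png

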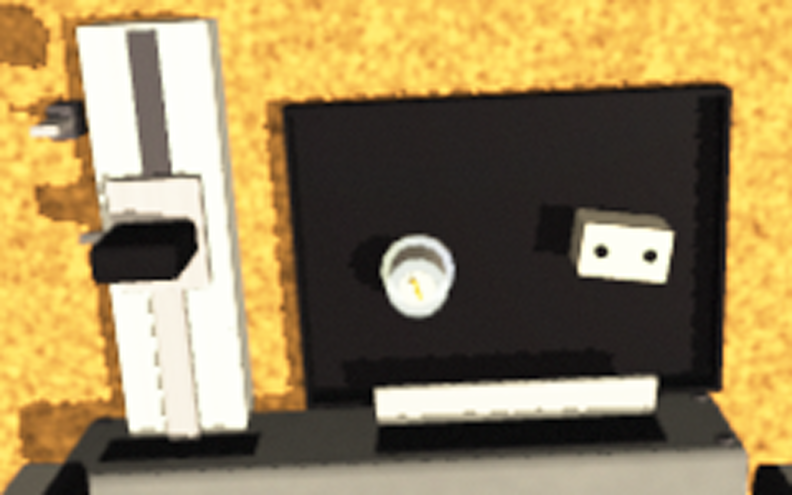

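The crop shows the white spacer at (625,250), the clear button at (417,275), the paddle at (140,250) and the mark at (55,122). The cloud gives a tester yaw of about 10° and a mark travel of about 48 mm. Now I locate the tote and pick the spacer.

```bash
python3 - <<'E'
from h import *
k=m.get_calibration("top");f=dict(np.load("top0.npz"));np.savez("top0.npz",p=f["p"],d=f["d"],K=k["camera_matrix"],R=k["R"],t=k["t"])
p,W=cloud("top0.npz")
s=(np.hypot(W[...,0]-.49,W[...,1]+.35)<.15)&(W[...,2]>.06)&(W[...,2]<.085)
r=cv2.minAreaRect(W[s][:,:2].astype(np.float32)*1000);print("tote",s.sum(),r)
a=.033-np.pi
q=m.inverse_kinematics([.576,.138,.12],down(.033));print(q)
m.set_gripper(0.75,30)
m.move_ptp([.576,.138,.12],down(.033))
k,p,d=shot("w2");look(k,["spacer"])
m.move_l([.576,.138,.019],max_speed=.1)
m.set_gripper(0,40);print(m.current_grip_width(),m.current_grip_force(),m.current_force())
m.move_l([.576,.138,.2],max_speed=.2)
print(m.current_grip_width(),m.current_grip_force(),m.current_force(),m.current_time())
E
```

```text
tote 1230 ((493.60174560546875, -337.45794677734375), (152.321044921875, 201.5800018310547), 85.34467315673828)
[ 1.56562666e-01  5.57228799e-01  1.63321017e+00 -4.44089210e-16
  9.51153685e-01  1.23562666e-01]
spacer [0.5738 0.1449 0.0461] 0.87 [315. 235.]
0.2756104769422652 40.06540238857269 [-0.01037724  0.30383248  5.01545173]
0.2754581222477967 39.450531005859375 [-0.16634755 -0.69286293  0.13717023] 9.7583
```

```bash
python3 - <<'E'
from h import *
D=down(1.49-np.pi)
m.move_ptp([.4487,-.3338,.2],D)
print(m.current_grip_width())
m.move_l([.4487,-.3338,.030],max_speed=.12)
m.set_gripper(0.6)
m.move_l([.4487,-.3338,.2],max_speed=.25)
k,p,d=shot("w3");look(k,["spacer","tote"])
B=[.6035,.0481];E=down(.175+np.pi/2-np.pi)
m.move_ptp([*B,.13],E)
k,p,d=shot("w4");look(k,["button"])
p,W=cloud("w4.npz");z=W[...,2];s=(np.hypot(W[...,0]-.6035,W[...,1]-.048)<.03)&(z>.03)&(z<.06)
A=W[s];print(len(A),A.min(0),A.max(0),A.mean(0));s&=z>.042;print(cv2.minEnclosingCircle(W[s][:,:2].astype(np.float32)))
print(m.current_time(),m.current_qpos())
E
```

```text
0.2692789858991768
spacer [ 0.3804 -0.1598  0.0211] 0.74 [157. 285.]
spacer [ 0.5083 -0.3415  0.0119] 0.52 [321. 144.]
spacer [ 0.4501 -0.3344  0.0437] 0.3 [319. 212.]
button [0.6159 0.053  0.0452] 0.84 [313. 221.]
button [0.6765 0.0574 0.0863] 0.61 [323. 130.]
1252 [0.5911967  0.0355378  0.03012502] [0.61803773 0.06194901 0.05146602] [0.60623045 0.04904416 0.0461611 ]
((0.6045368313789368, 0.04894792661070824), 0.01361372321844101)
16.1083 [ 8.58027522e-04  5.64490009e-01  1.59002845e+00 -9.37193413e-05
  9.86704634e-01  1.39826212e+00]
```

View pics/w3.png

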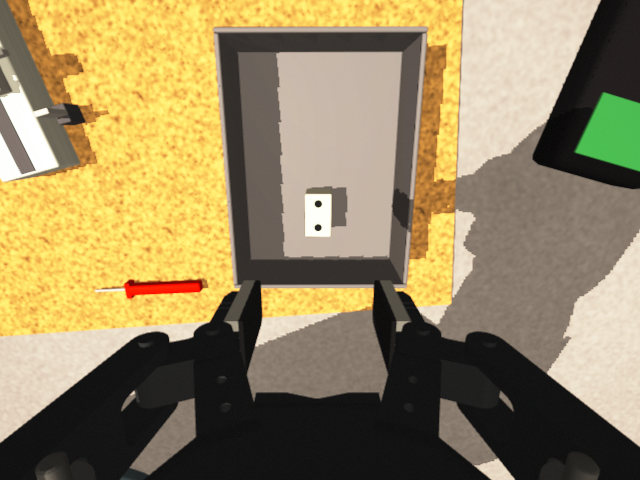

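View pics/w4.png

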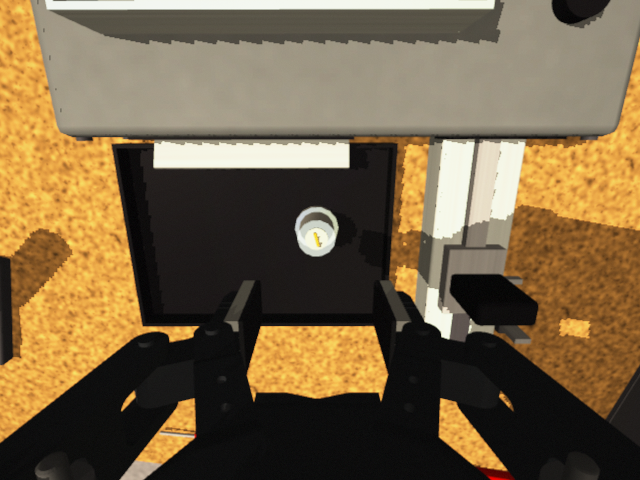

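w3 shows the spacer standing in the tote at (318,215). w4 shows the button at (317,232), with its cloud centre at (0.6045, 0.049). Next I pick the button and place it.

```bash
python3 - <<'E'
from h import *
B=[.6045,.0488]
m.move_l([*B,.13],max_speed=.1)
m.move_l([*B,.0195],max_speed=.1)
m.set_gripper(0,30);print(m.current_grip_width(),m.current_grip_force(),m.current_force())
m.move_l([*B,.2],max_speed=.2)
w=m.current_grip_width();print(w,m.current_grip_force())
if w>.2:
    D=down(1.49-np.pi);P=[.5385,-.3412]
    m.move_ptp([*P,.2],D);print(m.current_grip_width())
    m.move_l([*P,.030],max_speed=.12)
    m.set_gripper(0.6)
    m.move_l([*P,.2],max_speed=.25)
    m.move_l([.46,-.33,.25],max_speed=.25)
k,p,d=shot("w5");look(k,["button","spacer"]);print(m.current_time())
E
```

```text
0.3092892697814173 36.14820679227705 [-1.5512981  -2.34768644  5.58891286]
0.3073106592811539 35.07523247573772
0.30772294130135575
spacer [ 0.4506 -0.3373  0.0477] 0.97 [325. 212.]
spacer [ 0.5524 -0.1208  0.0298] 0.61 [108. 129.]
23.9167
```

View pics/w5.png

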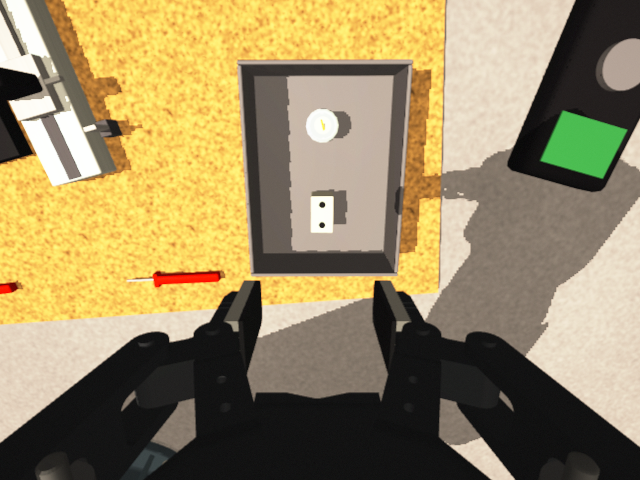

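Both parts are in the tote: the button at (322,126) and the spacer at (322,214). Now the gate slide.

```bash
python3 - <<'E'
from h import *
yaw=np.radians(10.0);x=np.array([np.cos(yaw),np.sin(yaw)]);E=down(yaw)
G=np.array([.5925,-.067])
m.move_ptp([*G,.20],E)
m.set_gripper(0.7,80)
m.move_l([*G,.061],max_speed=.1)
m.set_gripper(0,80);print(m.current_grip_width(),m.current_grip_force(),m.current_force(),m.current_ee_pos())
T=G-.048*x
m.move_l([*T,.061],max_speed=.03)
m.dwell(.3)
print(m.current_grip_width(),m.current_grip_force(),m.current_force(),m.current_ee_pos(),m.current_time())
for c in("wrist","top","side"):
    k,p,d=shot("p_"+c,c)
    q=k["camera_matrix"]@(k["R"]@np.array([.553,-.117,.052])+k["t"]);print(c,q[:2]/q[2])
    P,W=cloud(f"p_{c}.npz");z=W[...,2]
    loc=(W[...,:2]-G)@x;lat=(W[...,:2]-G)@[-x[1],x[0]]
    for n,a,b in(("mark",-.07,-.042),("pointer",-.037,-.022)):
        s=(abs(loc+.048)<.014)&(lat>a)&(lat<b)&(z>.046)&(z<.064)
        if s.any():print(n,s.sum(),loc[s].min(),loc[s].max(),np.median(loc[s]),np.median(z[s]),np.median(lat[s]))
    u,v=(q[:2]/q[2]).astype(int);u=np.clip(u,40,600);v=np.clip(v,40,440)
    cv2.imwrite(f"pics/pc_{c}.png",cv2.resize(p[v-40:v+40,u-40:u+40][...,::-1],(400,400),interpolation=cv2.INTER_CUBIC))
I=[cv2.imread(f"pics/pc_{c}.png") for c in("wrist","side")];cv2.imwrite("pics/pp.png",np.hstack(I))
E
```

```text
0.1735024619791829 78.44971776008606 [5.00499501 1.77597072 0.31486293] [ 0.59344089 -0.06688424  0.06142838]
0.17836198098133565 78.0530333518982 [ 9.76850362  3.45632677 -3.34531806] [ 0.54698855 -0.07515787  0.06147922] 29.4167
wrist [315.48291841 359.71112421]
top [365.78294667 211.33961988]
side [293.86371086 223.49370003]
```

View pics/pp.png

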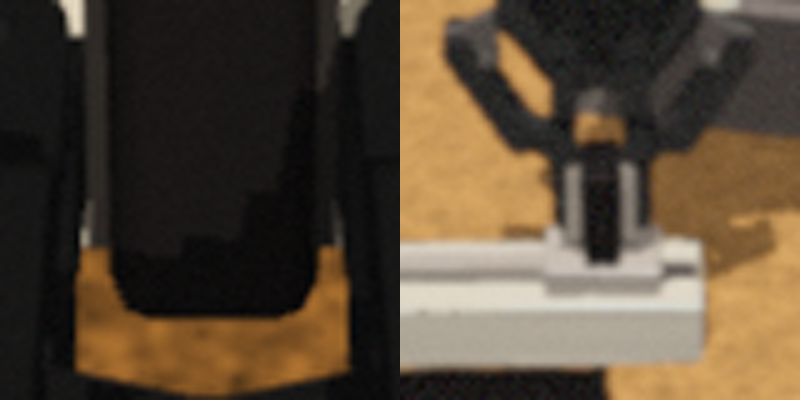

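In both crops the gripper hides the mark, while the paddle is seen held between the pads at (600,210). I re-derive the mark from the earlier clouds and compare it with the measured TCP.

```bash
python3 - <<'E'
from h import *
yaw=np.radians(10.0);x=np.array([np.cos(yaw),np.sin(yaw)]);G=np.array([.5925,-.067])
for f in("w1","w2","w3","w4","w5","top0","p_side","p_top"):
    P,W=cloud(f+".npz");z=W[...,2];loc=(W[...,:2]-G)@x;lat=(W[...,:2]-G)@[-x[1],x[0]]
    def rep(n,s):
        if s.sum()>4: print(f,n,s.sum(),np.round(1000*np.r_[loc[s].min(),loc[s].max(),np.median(loc[s]),np.median(lat[s]),np.median(z[s])],1))
    rep("mark",(loc>-.075)&(loc<-.03)&(lat>-.075)&(lat<-.038)&(z>.049)&(z<.057))
    rep("paddle",(abs(loc)<.02)&(abs(lat)<.03)&(z>.09)&(z<.104))
    rep("pointer",(abs(loc)<.02)&(lat>-.038)&(lat<-.023)&(z>.047)&(z<.06))
    rep("carriage",(loc>-.085)&(loc<.05)&(abs(lat)<.02)&(z>.050)&(z<.058))
E
```

```text
w1 mark 23 [-49.5 -46.2 -47.8 -43.5  53.6]
w1 paddle 346 [-7.8  8.1 -1.   1.2 98.3]
w1 pointer 24 [ -1.9   2.4  -0.8 -30.7  52.6]
w1 carriage 525 [-25.   45.9 -11.7   3.6  53.6]
w3 mark 115 [-49.5 -45.  -47.5 -44.8  53.6]
w3 pointer 67 [ -1.9   3.   -0.1 -34.2  50.7]
w3 carriage 15 [-24.1 -18.7 -22.9 -19.3  51.1]
w4 mark 116 [-48.7 -44.  -45.5 -43.7  53.1]
w4 paddle 1844 [-6.4 10.3  4.   2.5 98.3]
w4 pointer 106 [ -0.4   3.6   2.8 -30.2  52.1]
w4 carriage 1982 [-23.2  49.8  14.8   5.6  53.7]
w5 mark 73 [-49.4 -45.2 -47.4 -44.7  53.9]
w5 paddle 159 [ -7.6   7.9  -2.7 -17.3  93.3]
w5 pointer 103 [ -1.6   3.5   0.6 -30.1  52.7]
w5 carriage 1675 [-24.3  49.9  -8.1  -5.7  54.2]
top0 mark 11 [-47.2 -42.2 -45.2 -44.   52. ]
top0 paddle 141 [-5.4 11.8  2.   0.9 97.4]
top0 pointer 13 [  1.1   5.3   3.6 -27.7  51.1]
top0 carriage 205 [-22.9  45.9  -8.7   3.1  52.9]
p_side carriage 183 [-72.   45.8 -42.    8.3  53.5]
```

The travel from pointer to mark is 48 mm in all views. The slide is now at about 46.5 to 47 mm, so I add 1 mm, hold and hand in.

```bash
python3 - <<'E'
from h import *
yaw=np.radians(10.0);x=np.array([np.cos(yaw),np.sin(yaw)]);G=np.array([.5925,-.067])
m.move_l([*(G-.0492*x),.061],max_speed=.01)
m.dwell(1.0)
e=m.current_ee_pos();print((e[:2]-G)@x,m.current_grip_width(),m.current_grip_force(),m.current_force(),m.current_time())
print(m.sign_off())
E
```

```text
-0.04741932267058721 0.17547333604190163 78.14565539360046 [10.83184655  4.35074486 -3.4338195 ] 30.8333
the job is handed in; nothing more can be done
None
```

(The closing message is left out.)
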